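# Shut the wire wheel away in its steel case

### The job

Put the wire cup wheel away: stand it upright inside the open steel case, then close the case. Hook one end of the lid under the fixed lip on the case's near wall, lower the other end and press it down until the spring catch clicks back over it, so that the lid lies flat and square on the rim. Do not force anything (a push of 25 N is plenty), and leave the tube, the disc and the spanner alone.

Things in the scene. Friction and masses are not known exactly. Their poses are not given: they have to be found in the camera images.
- case: Grey sheet-steel open case fixed to the bench, 158 (x) x 124 (y) x 50 mm high outside, floor and walls 4 mm thick. Origin: centre of its underside; z up. -x is the near end, roughly towards the robot (yaw within 0.35 rad), with a fixed lip on its wall (lip); +x is the end with the spring catch (catch)
- mouth (a point): Middle of the case mouth at rim height, (0, 0, 50) mm in the case frame. An inward flange narrows the mouth to 130 x 96 mm; flange and wall tops are flush and carry the lid. Beside the catch two cheeks (18 to 26 mm off the middle, up to 64 mm high) stop the lid at x = 75 mm; the lid space from lip upright to cheeks is 150 mm long
- lip (a point): Middle of the lower free edge of the fixed steel lip on the near wall, (-65, 0, 62) mm in the case frame. Its overhang is 80 mm wide (y), 62 to 66 mm high, x = -79 to -65; its upright, where the lid end must butt, is at x = -75: a slot 10 mm deep, 12 mm high above the rim. The lid does not drop in flat: this end goes in first, tilted low by 0.2 to 0.4 rad
- catch (a joint): Spring catch at the far end: 0 = home, grows to 0.012 m as it is pushed back along case +x; 3 N at 0, 0.2 N more per mm. Its steep face leans 30 degrees back from upright, from the nose (x = 67) up to its top at x = 78, z = 79 mm. A lid end pressed down on the face (some 5 to 15 N) pushes it back until it snaps forward over the lid
- catch_tip (a point): Underside edge of the catch's nose, at (68, 0, 57.6) mm in the case frame when home: 1.6 mm over the closed lid's top. The catch is 34 mm wide along y.
- lid: Loose flat aluminium lid, 148 (x) x 118 (y) x 6 mm, about 0.3 kg, the same either way round, lying flat on the bench. Origin: centre of its underside; z up (handle side). In the middle of its top stands a black bar handle.
- lid_handle (a point): Middle of the lid's handle, 20 mm above the lid's origin. The handle is a plain bar 12 mm thick (lid x), 50 mm long (lid y), from 6 to 32 mm above the lid's underside.
- wheel: Loose wire cup wheel, 64 mm in diameter and 42 mm high, about 0.25 kg, standing on its wire rim. Origin: centre of its underside; z up. Cup up to 24 mm high (radius 29 to 32 mm, sloping in to 18 mm above 20 mm), then a round steel hub 22 mm in diameter from 24 to 42 mm.
- wheel_hub (a point): Middle of the wheel's hub on its axis, 34 mm above the wheel's origin.
- tube: Bystander: offcut of square steel tube, 140 x 30 x 30 mm, lying on the bench. Origin: centre of its underside. Leave it alone.
- disc: Bystander: grey grinding disc, 115 mm in diameter, 7 mm thick, lying flat. Origin: centre of its underside. Leave it alone.
- spanner: Bystander: spanner lying flat on the bench beyond the case, about 160 mm long. Leave it alone.
There are look-alikes about, which are no part of the job. There is more than one size of the case; the one meant has the size given above.

How it is judged (in metres and radians):
On the way:
1. the wheel stands upright on the floor of the case, let go (x of wheel in the frame of case between -0.05 and 0.05 m and y of wheel in the frame of case between -0.04 and 0.04 m and z of wheel in the frame of case below 0.008 m and angle between wheel's own z axis and vertical below 0.1 rad and contact force between the fingers and wheel below 0.1 N and linear speed of wheel below 0.03 m/s), for 0.2 s.
At the end, for the whole second after the job is handed in: Wheel upright (0.1 rad) on the case floor; lid flat on the rim (height 2.5 mm, tilt 0.025 rad), within 12 mm sideways, 6 mm lengthways and 0.1 rad of square, one end under the lip, the other under the catch; catch home within 1.5 mm; all at rest (x of wheel in the frame of case between -0.05 and 0.05 m and y of wheel in the frame of case between -0.04 and 0.04 m and z of wheel in the frame of case below 0.008 m and angle between wheel's own z axis and vertical below 0.1 rad and x of lid in the frame of case between -0.006 and 0.006 m and y of lid in the frame of case between -0.012 and 0.012 m and z of lid in the frame of case between 0.047 and 0.0525 m and angle between the x axis of lid and the x axis of case, either way round below 0.1 rad and angle between lid's own z axis and vertical below 0.025 rad and value of joint catch below 0.0015 m and linear speed of lid below 0.01 m/s); the robot touches nothing.
It fails at once if the tube is pushed more than 20 mm (distance of tube from where it was at the start of the episode above 0.02 m).
It fails at once if the disc is pushed more than 20 mm (distance of disc from where it was at the start of the episode above 0.02 m).
It fails at once if the spanner is pushed more than 20 mm (distance of spanner from where it was at the start of the episode above 0.02 m).
It fails at once if the lid is forced against the case (over 100 N) (contact force between lid and case above 100 N).
It fails at once if the wheel is forced against the case (over 100 N) (contact force between wheel and case above 100 N).
It also fails if it takes over 61 s, if anything falls off the work surface, if the arm or the gripper's body presses on something with over 40 N, if the wrist force passes 120 N, or if a joint passes its speed limit or range.

### The arm

A 6-joint arm with a two-finger parallel gripper is mounted at the origin on the work surface. World frame = base frame: x ahead of the robot, y to its left, z up, the work surface at z = 0. Lengths are in mm, angles in rad, forces in N, time in s.
With the tool pointing down it reaches from about 300 to 775 mm from the base axis. Payload 14.6 kg.
Tool frame: the origin (TCP) lies between the finger pads; the fingertips stand manip.nose_length ahead of it and the grasp point (between the pads) lies 11 mm behind it (manip.nose_length is the distance from the TCP to the fingertips, in mm); z points along the fingers, y is the line along which they close (so a half turn about z gives the same grasp; the last joint's range is limited). The gripper opens to 94 mm and grips with 3 to 60 N. Pads are 16 mm wide; open, the fingers measure 119 mm over their backs; the gripper's body (75 mm by 177 mm) begins 78 mm behind the grasp point.
Start: joints at [1.049, 0.3, 1.521, -0, 1.321, -0.067], TCP at [241.601, 494.083, 213.446] pointing down, gripper open.
Joint ranges: [-3.03, 3.03], [-0.79, 2.21], [0.23, 2.52], [-1.04, 4.18], [0, 3.07], [-2.55, 2.55]. Speed limits (rad/s): [2.22, 2.22, 2.57, 3.14, 3.14, 3.14].

### API

Orientations are given as [roll, pitch, yaw] about the fixed x, y, z axes, in that order (R = Rz(yaw) Ry(pitch) Rx(roll)).
In Python, from cell import manip, cams, job gives the robot as it stands.
- The arm moves only by the tool jog_arm, never from a script. Its argument "commands" is a list of rows, each an object of numbers: "dx", "dy", "dz": the shift along the tool's x, y, z each as a share of 40 mm, from -1 to 1; "ax", "ay", "az": the turn, a rotation vector about the tool's x, y, z each as a share of 10 degrees, from -1 to 1; "gripper": the closure, from 0 (fully open) to 1 (shut). A call has 1 to 10 rows; each row shifts and turns the commanded pose from where the row before left it, along the tool's axes as they then stand; what a row does not reach is not made up. A row lasts 1/8 s, in which the tool goes at most 62.5 mm and 10.7 degrees, less where a joint would pass 70% of its speed; a pose out of reach is approached as far as the arm can. A call with a number of a shift or a turn outside -1 to 1 is refused whole. A call with a gripper value outside its range is refused whole. The fingers move at their own pace and stop on an object; "squeeze" is the grip in N (left out, the last holds). Time passes only in rows, so rows that do not move let the fingers close. It gives the time, the measured TCP pose, the force, the opening and the grip force at its end, in the units of the state.
- manip.read_state(): the state, without advancing time (a new reading comes with each control period).
- cams.camera(name): name is "scene" or "top"; returns a dict with "image" (384x512x3 uint8, red, green, blue), "fx", "fy", "cx", "cy" (pixels), "world_to_cam" (4x4, takes a point from world to camera coordinates). Camera axes: x right, y down, z forward; pixel columns grow to the right and rows downward; lengths in mm; the calibration is good to about 2 mm. A picture is of the moment at which its call begins. There is no depth.
- job.sign_off(): hands the job in; it is judged then, once.
The state is a dict: "clock": time; "joints": joint angles; "qd": joint speeds; "effort": joint torques, N m; "eef_pos": TCP position; "eef_rot": TCP orientation; "wrist_force": force on the tool from outside, world axes, zero at the start; "moment": the same for the moment, N m; "finger_gap": finger opening in mm; "finger_force": force on a finger pad.
Only numpy, scipy, OpenCV 4.12 (cv2) and the standard library are available. Lean on these libraries where they do the work, as an engineer would, in place of code of your own. Each camera call takes 0.05 s, during which the arm holds its last target. There are 200 camera calls.

## Working session

There is one attempt and no reset: what is moved stays moved. The work goes in short steps, Python scripts to look and compute and a tool call to move; the robot and the scene stay as the last step left them, time stands still between calls to the robot, and variables do not carry over. Pictures are saved under pics/ and viewed, at most 10 in all, crops included, and the job is handed in when it is done.

Besides the shell and the picture viewer there is one more tool, called as a command line: name --argument value ..., lists and objects as JSON in quotes. jog_arm: Moves the arm, as the interface text tells. Shift numbers are shares of 40 mm and turn numbers shares of 10 degrees, none past 1 either way. Its arguments: {"type":"object","properties":{"commands":{"type":"array"},"squeeze":{"type":"number"}},"required":["commands"]}

```bash
ls; mkdir -p pics
python3 - <<'E'
from cell import manip,cams,job
import cv2,numpy as np
print(manip.nose_length, manip.read_state())
ims=[]
for n in("scene","top"):
    c=cams.camera(n); np.savez(f"pics/{n}0.npz",**c); cv2.imwrite(f"pics/{n}0.png",cv2.resize(c["image"][:,:,::-1],None,fx=1.5,fy=1.5,interpolation=cv2.INTER_CUBIC))
    print(n,c["fx"],c["cx"],c["cy"],c["world_to_cam"].tolist())
E
```

```text
pics
8.0 {'clock': 0.0, 'joints': array([ 1.04940496e+00,  3.00484494e-01,  1.52159717e+00, -4.87873962e-05,
        1.32068503e+00, -6.65939651e-02]), 'qd': array([-8.75676898e-04,  2.50777588e-04, -3.03011217e-04, -8.08597370e-04,
        1.86352417e-03, -1.57758870e-05]), 'effort': array([ 2.21804738e-03, -5.31833053e+01, -3.52735269e+01,  7.09044258e-02,
        2.46021291e-02,  5.70884566e-06]), 'eef_pos': array([241.48642754, 493.86338741, 212.8721713 ]), 'eef_rot': array([-3.14041807e+00, -3.09758263e-05,  2.68680734e+00]), 'wrist_force': array([ 0.87442816, -0.2759332 , -0.47012503]), 'moment': array([-0.02968643,  0.05176824,  0.0646302 ]), 'finger_force': 0.0, 'finger_gap': 93.92899719132208}
scene 408.49683670973036 258.79926357904077 198.81153042721732 [[-0.8841375443241908, 0.467184186375467, 0.006303865249392094, 461.36394824961445], [0.38574321862069744, 0.7374920659439578, -0.5543533367427834, -168.36270585031383], [-0.2636341631969091, -0.4876929245646342, -0.8322575558834293, 1144.3413625731296], [0.0, 0.0, 0.0, 1.0]]
top 363.23615377795136 255.9939309752357 187.11075665680124 [[-0.021859646443518482, -0.9997419441243003, -0.006180697042277879, 6.271828765532785], [-0.9980457074471795, 0.022183714153536725, -0.05841787973397548, 550.865550860947], [0.0585399154733197, 0.0048916239551122466, -0.9982730840363563, 942.7881387590279], [0.0, 0.0, 0.0, 1.0]]
```

View pics/top0.png

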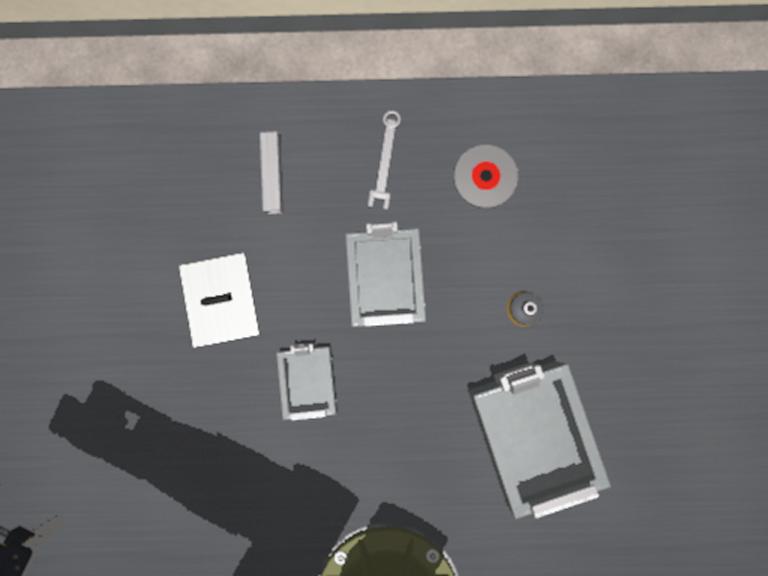

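View pics/scene0.png

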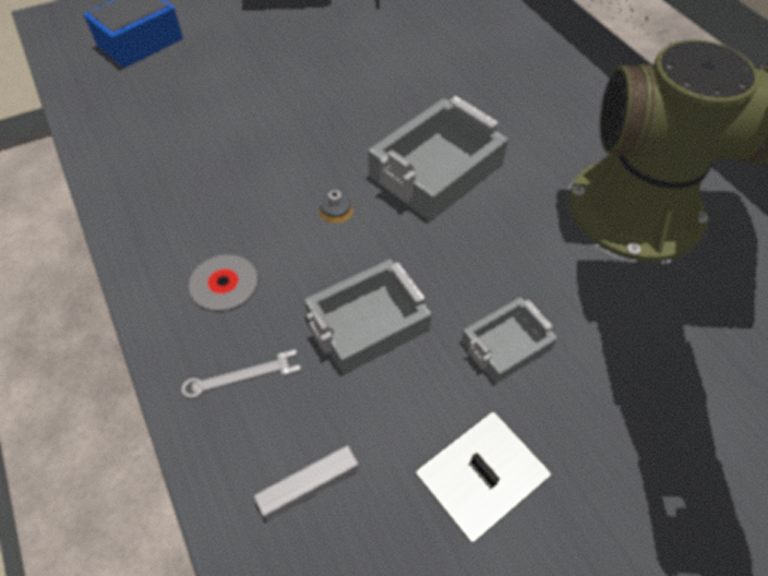

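```bash
cat > h.py <<'E'
import numpy as np,cv2
def load(n,k=0): return dict(np.load(f"pics/{n}{k}.npz"))
def ray(c,uv,z):
    M=c["world_to_cam"];R,t=M[:3,:3],M[:3,3]
    o=-R.T@t; d=R.T@np.array([(uv[0]-c["cx"])/c["fx"],(uv[1]-c["cy"])/c["fy"],1.])
    return o+d*(z-o[2])/d[2]
def proj(c,p):
    q=c["world_to_cam"]@np.r_[p,1.]; return np.array([c["fx"]*q[0]/q[2]+c["cx"],c["fy"]*q[1]/q[2]+c["cy"]])
def grab(n,k):
    from cell import cams
    c=cams.camera(n); np.savez(f"pics/{n}{k}.npz",**c); return c
E
python3 - <<'E'
from h import *
c=load("top");im=c["image"]; 
hsv=cv2.cvtColor(im,cv2.COLOR_RGB2HSV)
# lid
m=(im.min(2)>215).astype(np.uint8)
n,l,s,ce=cv2.connectedComponentsWithStats(m)
for i in range(1,n):
    if s[i,4]>500 and s[i,3]<100:
        r=cv2.minAreaRect(np.argwhere(l==i)[:,::-1].astype(np.float32)); P=np.array([ray(c,p,6) for p in cv2.boxPoints(r)])
        print("lid",r,P.round(1).tolist(),P.mean(0),np.linalg.norm(np.diff(P,axis=0),axis=1))
# handle
m=np.zeros(im.shape[:2],np.uint8);m[190:208,130:160]=(im[190:208,130:160].max(2)<90)
r=cv2.minAreaRect(np.argwhere(m)[:,::-1].astype(np.float32));print("handle",r,ray(c,r[0],32))
a=[]
for n,b,z in(("top",(330,180,372,225),0),("scene",(195,115,250,160),0)):
    c=load(n);x0,y0,x1,y1=b;a.append(cv2.resize(c["image"][y0:y1,x0:x1,::-1],(390,390)))
for n,b in(("top",(220,140,295,225)),("scene",(195,165,295,255))):
    c=load(n);x0,y0,x1,y1=b;a.append(cv2.resize(c["image"][y0:y1,x0:x1,::-1],None,fx=5,fy=5,interpolation=cv2.INTER_NEAREST))
h=max(a[2].shape[0],a[3].shape[0]);a=[cv2.copyMakeBorder(q[:h],0,h-q.shape[0],0,0,0) for q in a[2:]]
v=cv2.resize(np.hstack(a),None,fx=.9,fy=.9);print(v.shape);cv2.imwrite("pics/case.png",v)
c=load("top");g=cv2.cvtColor(c["image"],cv2.COLOR_RGB2GRAY).astype(int)
print(g[185,220:295].tolist());print(g[140:222,250].tolist())
print(g[205,335:368].tolist());print(g[188:224,353].tolist())
E
```

```text
lid ((145.4840087890625, 199.9119873046875), (55.27560043334961, 44.453033447265625), 79.69515228271484) [[587.6, 361.3, 6.0], [606.3, 243.9, 6.0], [460.6, 218.5, 6.0], [442.1, 335.0, 6.0]] [524.14587558 289.6701176    6.        ] [118.94485593 147.92160449 117.8889852 ]
handle ((143.62001037597656, 199.1599884033203), (4.293251037597656, 19.58795738220215), 79.69515228271484) [525.09521918 286.39916419  32.        ]
(405, 788, 3)
[104, 104, 104, 104, 105, 105, 105, 105, 105, 105, 105, 105, 137, 172, 179, 179, 178, 165, 167, 180, 181, 179, 180, 179, 178, 180, 180, 179, 181, 181, 181, 181, 180, 180, 180, 179, 180, 178, 177, 176, 177, 177, 179, 179, 178, 178, 178, 178, 178, 177, 175, 175, 174, 176, 139, 109, 157, 181, 180, 179, 179, 147, 102, 102, 102, 102, 101, 102, 102, 102, 101, 101, 101, 102, 101]
[103, 104, 101, 100, 101, 101, 101, 102, 102, 143, 203, 217, 188, 161, 152, 153, 153, 153, 160, 161, 159, 173, 175, 176, 175, 173, 173, 172, 175, 175, 175, 175, 175, 176, 178, 178, 177, 179, 179, 179, 178, 177, 178, 177, 179, 181, 182, 182, 181, 179, 179, 181, 183, 185, 185, 184, 184, 184, 182, 183, 184, 184, 185, 186, 185, 185, 154, 82, 83, 83, 131, 220, 245, 246, 247, 252, 246, 124, 101, 101, 101, 99]
[104, 105, 106, 111, 95, 81, 96, 103, 108, 113, 115, 115, 95, 75, 189, 235, 185, 64, 63, 62, 101, 179, 175, 107, 99, 98, 98, 101, 102, 102, 101, 103, 102]
[103, 103, 103, 103, 104, 104, 95, 86, 95, 97, 98, 100, 100, 165, 210, 146, 62, 63, 63, 126, 218, 220, 108, 110, 110, 108, 106, 104, 105, 105, 101, 101, 104, 103, 103, 103]
```

View pics/case.png

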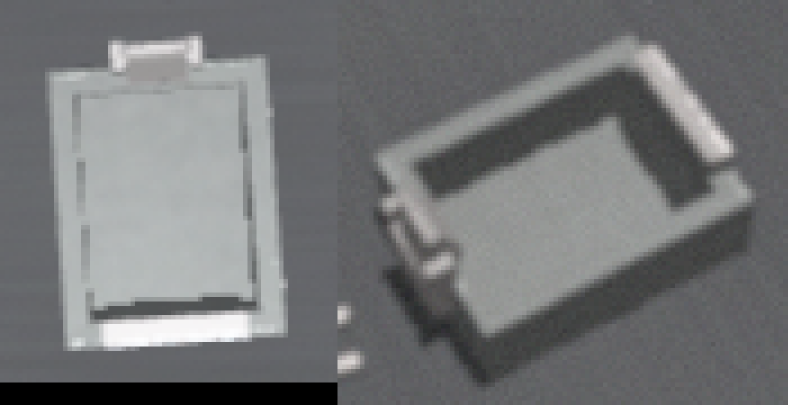

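Run:
```python
from h import *
c=load("top");g=cv2.cvtColor(c["image"],cv2.COLOR_RGB2GRAY).astype(float)
def cross(v,t,rev=False):
    idx=range(len(v)-1)
    for i in (reversed(idx) if rev else idx):
        a,b=v[i],v[i+1]
        if (not rev and a<t<=b) or (rev and b<t<=a): return i+(t-a)/(b-a)
rows=np.arange(162,206,2)
L=np.array([ray(c,(224+cross(g[r,224:292],140),r),50)[:2] for r in rows]);Rr=np.array([ray(c,(224+cross(g[r,224:292],140,True),r),50)[:2] for r in rows])
cl=[k for k in list(range(234,243))+list(range(272,278))]
F=np.array([ray(c,(k,145+cross(g[145:225,k],140)),50)[:2] for k in cl])
N=np.array([ray(c,(k,145+cross(g[145:225,k],140,True)),50)[:2] for k in list(range(238,241))+list(range(277,281))])
fl=np.polyfit(L[:,0],L[:,1],1);fr=np.polyfit(Rr[:,0],Rr[:,1],1);ff=np.polyfit(F[:,1],F[:,0],1);fn=np.polyfit(N[:,1],N[:,0],1)
print("yaws",np.arctan(fl[0]),np.arctan(fr[0]),-np.arctan(ff[0]),-np.arctan(fn[0]))
print(F.round(1).tolist(),N.round(1).tolist())
yaw=(np.arctan(fl[0])+np.arctan(fr[0]))/2
u=np.array([np.cos(yaw),np.sin(yaw)]);v=np.array([-u[1],u[0]])
l,r,f,n=(L@v).mean(),(Rr@v).mean(),np.median(F@u),np.median(N@u)
print("size",f-n,l-r,"centre",u*(f+n)/2+v*(l+r)/2,"yaw",yaw)
for nme,b in(("top",(335,185,370,225)),("scene",(205,115,245,155))):
    c=load(nme);x0,y0,x1,y1=b;q=c["image"][y0:y1,x0:x1]
    gg=cv2.cvtColor(q,cv2.COLOR_RGB2GRAY); m=(gg>170)
    p=np.argwhere(m)[:,::-1]+[x0,y0];print(nme,p.min(0),p.max(0),len(p));e=cv2.minEnclosingCircle(p.astype(np.float32));print(e,ray(c,e[0],42))
    h=cv2.cvtColor(q,cv2.COLOR_RGB2HSV);o=np.argwhere((h[...,1]>90)&(h[...,2]>90))[:,::-1]+[x0,y0]
    e=cv2.minEnclosingCircle(o.astype(np.float32));print(" brass",len(o),e,ray(c,e[0],2),o.min(0),o.max(0))
# lid in scene
c=load("scene");m=(c["image"].min(2)>205).astype(np.uint8)
n,l,s,ce=cv2.connectedComponentsWithStats(m);i=l[300,300];ct=cv2.findContours((l==i).astype(np.uint8),0,2)[0][0]
P=np.array([ray(c,p[0],6) for p in cv2.approxPolyDP(ct,6,True)]);print(P.round(1).tolist(),P.mean(0))
q=c["image"][295:330,308:338];p=np.argwhere(q.max(2)<90)[:,::-1]+[308,295];print(cv2.minAreaRect(p.astype(np.float32)),ray(c,p.mean(0),22))
```

```text
yaws 0.04622875828239113 0.05399015307605639 0.04871704076640813 0.04748523304197063
[[631.7, 48.5], [632.1, 45.9], [632.1, 43.4], [632.2, 40.8], [632.2, 38.2], [631.9, 35.7], [631.7, 33.1], [632.1, 30.5], [631.9, 28.0], [635.9, -48.9], [636.3, -51.5], [636.6, -54.1], [636.4, -56.6], [637.0, -59.2], [637.4, -61.8]] [[473.8, 41.2], [473.8, 38.7], [473.7, 36.2], [478.5, -57.8], [478.5, -60.3], [478.5, -62.8], [478.7, -65.4]]
size 158.17599039991097 124.69242618571175 centre [555.10860046  -7.65080318] yaw 0.05010945567922376
top [349 202] [357 209] 37
((353.1052551269531, 205.34210205078125), 4.11959981918335) [ 497.15225657 -253.21573556   42.        ]
 brass 57 ((347.5, 206.0), 11.543496131896973) [ 495.83184865 -248.65240951    2.        ] [338 195] [351 217]Traceback (most recent call last):
  File "<stdin>", line 23, in <module>
    return umr_minimum(a, axis, None, out, keepdims, initial, where)
ValueError: zero-size array to reduction operation minimum which has no identity
```

Run:
```python
from h import *
c=load("scene");im=c["image"]
q=im[122:140,210:238];g=cv2.cvtColor(q,cv2.COLOR_RGB2GRAY);p=np.argwhere(g>150)[:,::-1]+[210,122]
print(p.min(0),p.max(0),p.mean(0),ray(c,p.mean(0),40), "expect",proj(c,(497.2,-253.2,42)))
m=(im.min(2)>195).astype(np.uint8)
n,l,s,ce=cv2.connectedComponentsWithStats(m);i=l[300,300];ct=cv2.findContours((l==i).astype(np.uint8),0,2)[0][0]
P=np.array([ray(c,p[0],6) for p in cv2.approxPolyDP(ct,6,True)]);print(P.round(1).tolist(),P.mean(0))
q=im[295:330,308:338];p=np.argwhere(q.max(2)<90)[:,::-1]+[308,295];print(len(p),ray(c,p.mean(0),22))
# case corners predicted
yaw=.05;u=np.array([np.cos(yaw),np.sin(yaw)]);v=np.array([-u[1],u[0]])
for x,y in((79,62),(79,-62),(-79,62),(-79,-62)): print((x,y),(proj(c,np.r_[np.array([555.1,-7.6])+x*u+y*v,50])-[195,165])*4.5+[337,0])
```

```text
[220 129] [226 130] [223.66666667 129.66666667] [ 495.24140356 -254.1646826    40.        ] expect [223.11186466 129.63310265]
[[463.9, 220.2, 6.0], [605.6, 245.0, 6.0], [587.6, 358.6, 6.0], [446.9, 335.6, 6.0]] [526.01395014 289.83282321   6.        ]
169 [526.77932094 291.12352901  22.        ]
(79, 62) [484.60216071 334.88635782]
(79, -62) [372.6468331  154.65459442]
(-79, 62) [753.13399807 197.58605319]
(-79, -62) [630.61614126  33.41880744]
```

jog_arm --commands '[{"az":0.873},{"az":0.873},{"az":0.873},{"az":0.873},{"az":0.873},{"az":0.873},{"az":0.873},{"dx":-1,"dy":0.288},{"dx":-1,"dy":0.288},{"dx":-1,"dy":0.288}]'

```text
schema error: expected keys dx, dy, dz, ax, ay, az, gripper
```

jog_arm --commands '[{"dx":-1,"dy":0.288},{"dx":-1,"dy":0.288},{"dx":-1,"dy":0.288},{"dx":-1,"dy":0.288},{"dx":-1,"dy":0.288},{"dx":-1,"dy":0.288},{"dx":-1,"dy":0.288},{"dx":-1,"dy":0.288},{"dx":-1,"dy":0.288},{"dx":-1,"dy":0.288}]'

```text
schema error: expected keys dx, dy, dz, ax, ay, az, gripper
```

jog_arm --commands '[{"dx":-1,"dy":0.288},{"dx":-1,"dy":0.288},{"dx":-1,"dy":0.288},{"dx":-1,"dy":0.288},{"dx":-1,"dy":0.288},{"dx":-1,"dy":0.288},{"gripper":0.4},{"gripper":0.4}]'

```text
schema error: expected keys dx, dy, dz, ax, ay, az, gripper
```

jog_arm --commands '[{"dx":0,"dy":0,"dz":0,"ax":0,"ay":0,"az":0.873,"gripper":0},{"dx":0,"dy":0,"dz":0,"ax":0,"ay":0,"az":0.873,"gripper":0},{"dx":0,"dy":0,"dz":0,"ax":0,"ay":0,"az":0.873,"gripper":0},{"dx":0,"dy":0,"dz":0,"ax":0,"ay":0,"az":0.873,"gripper":0},{"dx":0,"dy":0,"dz":0,"ax":0,"ay":0,"az":0.873,"gripper":0},{"dx":0,"dy":0,"dz":0,"ax":0,"ay":0,"az":0.873,"gripper":0},{"dx":0,"dy":0,"dz":0,"ax":0,"ay":0,"az":0.873,"gripper":0},{"dx":-1,"dy":0.288,"dz":0,"ax":0,"ay":0,"az":0,"gripper":0},{"dx":-1,"dy":0.288,"dz":0,"ax":0,"ay":0,"az":0,"gripper":0},{"dx":-1,"dy":0.288,"dz":0,"ax":0,"ay":0,"az":0,"gripper":0}]'

```text
clock: 1.35
eef_pos: [282.2, 374.6, 213.1]
eef_rot: [-3.141, 0.0, 1.621]
wrist_force: [-0.2, 0.3, -1.0]
finger_gap: 94.1
finger_force: 0.0
```

jog_arm --commands '[{"dx":-1,"dy":0.288,"dz":0,"ax":0,"ay":0,"az":0,"gripper":0},{"dx":-1,"dy":0.288,"dz":0,"ax":0,"ay":0,"az":0,"gripper":0},{"dx":-1,"dy":0.288,"dz":0,"ax":0,"ay":0,"az":0,"gripper":0},{"dx":-1,"dy":0.288,"dz":0,"ax":0,"ay":0,"az":0,"gripper":0},{"dx":-1,"dy":0.288,"dz":0,"ax":0,"ay":0,"az":0,"gripper":0},{"dx":-1,"dy":0.288,"dz":0,"ax":0,"ay":0,"az":0,"gripper":0},{"dx":-1,"dy":0.288,"dz":0,"ax":0,"ay":0,"az":0,"gripper":0},{"dx":-1,"dy":0.288,"dz":0,"ax":0,"ay":0,"az":0,"gripper":0},{"dx":-1,"dy":0.288,"dz":0,"ax":0,"ay":0,"az":0,"gripper":0},{"dx":-1,"dy":0.288,"dz":0,"ax":0,"ay":0,"az":0,"gripper":0}]'

```text
clock: 2.6
eef_pos: [417.0, -19.3, 213.4]
eef_rot: [-3.141, -0.0, 1.62]
wrist_force: [0.8, 0.7, -0.7]
finger_gap: 93.9
finger_force: 0.0
```

jog_arm --commands '[{"dx":-1,"dy":0.288,"dz":0,"ax":0,"ay":0,"az":0,"gripper":0.4},{"dx":-1,"dy":0.288,"dz":0,"ax":0,"ay":0,"az":0,"gripper":0.4},{"dx":-1,"dy":0.288,"dz":0,"ax":0,"ay":0,"az":0,"gripper":0.4},{"dx":-1,"dy":0.288,"dz":0,"ax":0,"ay":0,"az":0,"gripper":0.4},{"dx":-1,"dy":0.288,"dz":0,"ax":0,"ay":0,"az":0,"gripper":0.4},{"dx":-1,"dy":0.288,"dz":0,"ax":0,"ay":0,"az":0,"gripper":0.4},{"dx":0,"dy":0,"dz":0,"ax":0,"ay":0,"az":0,"gripper":0.4},{"dx":0,"dy":0,"dz":0,"ax":0,"ay":0,"az":0,"gripper":0.4}]'

```text
clock: 3.6
eef_pos: [497.5, -253.7, 213.0]
eef_rot: [-3.141, -0.001, 1.62]
wrist_force: [-0.0, -0.4, -0.6]
finger_gap: 56.2
finger_force: 0.0
```

jog_arm --commands '[{"dx":0,"dy":0,"dz":1,"ax":0,"ay":0,"az":0,"gripper":0.4},{"dx":0,"dy":0,"dz":1,"ax":0,"ay":0,"az":0,"gripper":0.4},{"dx":0,"dy":0,"dz":1,"ax":0,"ay":0,"az":0,"gripper":0.4},{"dx":0,"dy":0,"dz":1,"ax":0,"ay":0,"az":0,"gripper":0.4},{"dx":0,"dy":0,"dz":0.46,"ax":0,"ay":0,"az":0,"gripper":0.4},{"dx":0,"dy":0,"dz":0,"ax":0,"ay":0,"az":0,"gripper":0.4},{"dx":0,"dy":0,"dz":0,"ax":0,"ay":0,"az":0,"gripper":1},{"dx":0,"dy":0,"dz":0,"ax":0,"ay":0,"az":0,"gripper":1},{"dx":0,"dy":0,"dz":0,"ax":0,"ay":0,"az":0,"gripper":1},{"dx":0,"dy":0,"dz":0,"ax":0,"ay":0,"az":0,"gripper":1}]' --squeeze 25

```text
clock: 4.85
eef_pos: [497.9, -254.3, 35.4]
eef_rot: [3.141, 0.0, 1.62]
wrist_force: [-1.0, 0.5, 4.0]
finger_gap: 21.1
finger_force: 25.0
```

jog_arm --commands '[{"dx":0,"dy":0,"dz":-1,"ax":0,"ay":0,"az":0,"gripper":1},{"dx":0,"dy":0,"dz":-1,"ax":0,"ay":0,"az":0,"gripper":1},{"dx":0,"dy":0,"dz":-1,"ax":0,"ay":0,"az":0,"gripper":1},{"dx":0.87,"dy":0.248,"dz":-0.25,"ax":0,"ay":0,"az":0,"gripper":1},{"dx":0.87,"dy":0.248,"dz":0,"ax":0,"ay":0,"az":0,"gripper":1},{"dx":0.87,"dy":0.248,"dz":0,"ax":0,"ay":0,"az":0,"gripper":1},{"dx":0.87,"dy":0.248,"dz":0,"ax":0,"ay":0,"az":0,"gripper":1},{"dx":0.87,"dy":0.248,"dz":0,"ax":0,"ay":0,"az":0,"gripper":1},{"dx":0.87,"dy":0.248,"dz":0,"ax":0,"ay":0,"az":0,"gripper":1},{"dx":0.87,"dy":0.248,"dz":0,"ax":0,"ay":0,"az":0,"gripper":1}]'

```text
clock: 6.1
eef_pos: [555.1, -6.2, 164.9]
eef_rot: [-3.141, -0.0, 1.62]
wrist_force: [0.7, 0.9, -1.3]
finger_gap: 21.1
finger_force: 25.0
```

Run:
```python
from h import *
from cell import manip
s=manip.read_state();print(s["eef_pos"],s["eef_rot"],s["finger_gap"],s["wrist_force"])
c=grab("scene",1);cv2.imwrite("pics/s1.png",cv2.resize(c["image"][80:280,120:320,::-1],None,fx=2.8,fy=2.8))
```

```text
[555.06943927  -6.24811488 164.89516937] [-3.14111002e+00 -2.41058346e-05  1.62021263e+00] 21.137924894907503 [ 0.66131212  0.91859264 -1.30148697]
```

View pics/s1.png

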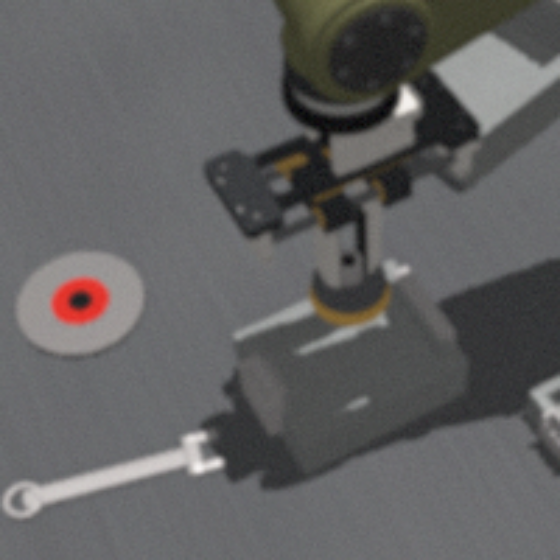

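jog_arm --commands '[{"dx":0,"dy":0,"dz":0.9,"ax":0,"ay":0,"az":0,"gripper":1},{"dx":0,"dy":0,"dz":0.9,"ax":0,"ay":0,"az":0,"gripper":1},{"dx":0,"dy":0,"dz":0.8,"ax":0,"ay":0,"az":0,"gripper":1},{"dx":0,"dy":0,"dz":0.4,"ax":0,"ay":0,"az":0,"gripper":1},{"dx":0,"dy":0,"dz":0.1,"ax":0,"ay":0,"az":0,"gripper":1},{"dx":0,"dy":0,"dz":0,"ax":0,"ay":0,"az":0,"gripper":1}]'

```text
clock: 6.9
eef_pos: [555.5, -7.5, 41.9]
eef_rot: [3.141, 0.0, 1.62]
wrist_force: [0.0, 0.9, -1.5]
finger_gap: 21.5
finger_force: 25.0
```

jog_arm --commands '[{"dx":0,"dy":0,"dz":0.03,"ax":0,"ay":0,"az":0,"gripper":1},{"dx":0,"dy":0,"dz":0,"ax":0,"ay":0,"az":0,"gripper":1}]'

```text
clock: 7.15
eef_pos: [555.4, -7.4, 40.4]
eef_rot: [3.141, 0.0, 1.62]
wrist_force: [-0.2, -0.6, -1.0]
finger_gap: 21.6
finger_force: 25.0
```

Release, lift 170 mm.

jog_arm --commands '[{"dx":0,"dy":0,"dz":0.01,"ax":0,"ay":0,"az":0,"gripper":0.4},{"dx":0,"dy":0,"dz":0,"ax":0,"ay":0,"az":0,"gripper":0.4},{"dx":0,"dy":0,"dz":0,"ax":0,"ay":0,"az":0,"gripper":0.4},{"dx":0,"dy":0,"dz":0,"ax":0,"ay":0,"az":0,"gripper":0.4},{"dx":0,"dy":0,"dz":-0.5,"ax":0,"ay":0,"az":0,"gripper":0.4},{"dx":0,"dy":0,"dz":-0.9,"ax":0,"ay":0,"az":0,"gripper":0.4},{"dx":0,"dy":0,"dz":-1,"ax":0,"ay":0,"az":0,"gripper":0.4},{"dx":0,"dy":0,"dz":-1,"ax":0,"ay":0,"az":0,"gripper":0.4},{"dx":0,"dy":0,"dz":0,"ax":0,"ay":0,"az":0,"gripper":0.4}]'

```text
clock: 8.28
eef_pos: [556.2, -7.5, 178.4]
eef_rot: [3.136, 0.001, 1.62]
wrist_force: [0.6, -0.1, -1.1]
finger_gap: 55.7
finger_force: 0.0
```

jog_arm --commands '[{"dx":0.933,"dy":-0.05,"dz":0,"ax":0,"ay":0,"az":0,"gripper":0.4},{"dx":0.933,"dy":-0.05,"dz":0,"ax":0,"ay":0,"az":0,"gripper":0.4},{"dx":0.933,"dy":-0.05,"dz":0,"ax":0,"ay":0,"az":0,"gripper":0.4},{"dx":0.933,"dy":-0.05,"dz":0,"ax":0,"ay":0,"az":0,"gripper":0.4},{"dx":0.933,"dy":-0.05,"dz":0,"ax":0,"ay":0,"az":0,"gripper":0.4},{"dx":0.933,"dy":-0.05,"dz":0,"ax":0,"ay":0,"az":0,"gripper":0.4},{"dx":0.933,"dy":-0.05,"dz":0,"ax":0,"ay":0,"az":0,"gripper":0.4},{"dx":0.933,"dy":-0.05,"dz":0,"ax":0,"ay":0,"az":0,"gripper":0.4},{"dx":0,"dy":0,"dz":0,"ax":0,"ay":0,"az":-0.72,"gripper":0.4},{"dx":0,"dy":0,"dz":0,"ax":0,"ay":0,"az":0,"gripper":0.4}]'

```text
clock: 9.52
eef_pos: [523.9, 290.0, 174.2]
eef_rot: [-3.14, 0.001, 1.746]
wrist_force: [0.4, -0.8, 0.5]
finger_gap: 56.2
finger_force: 0.0
```

Run:
```python
from h import *
from cell import manip
s=manip.read_state();print(s["eef_pos"],s["eef_rot"])
c=grab("scene",2);d=grab("top",2)
a=cv2.resize(c["image"][165:265,185:305,::-1],(480,400));b=cv2.resize(d["image"][140:225,220:295,::-1],(300,400))
cv2.imwrite("pics/s2.png",np.hstack([a,b]))
```

```text
[523.93039284 290.03690874 174.18261642] [-3.13995317e+00  5.39445889e-04  1.74584471e+00]
```

View pics/s2.png

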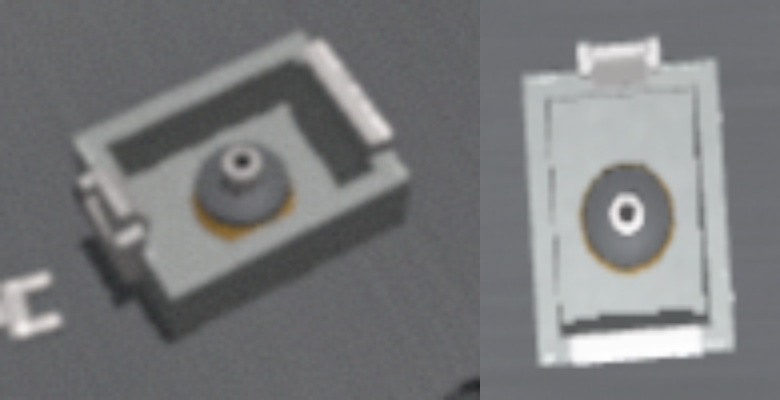

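jog_arm --commands '[{"dx":0,"dy":0.03,"dz":1,"ax":0,"ay":0,"az":0,"gripper":0.4},{"dx":0,"dy":0,"dz":1,"ax":0,"ay":0,"az":0,"gripper":0.4},{"dx":0,"dy":0,"dz":1,"ax":0,"ay":0,"az":0,"gripper":0.4},{"dx":0,"dy":0,"dz":0.7,"ax":0,"ay":0,"az":0,"gripper":0.4},{"dx":0,"dy":0,"dz":0.2,"ax":0,"ay":0,"az":0,"gripper":0.4},{"dx":0,"dy":0,"dz":0,"ax":0,"ay":0,"az":0,"gripper":0.4},{"dx":0,"dy":0,"dz":0,"ax":0,"ay":0,"az":0,"gripper":0.4}]'

```text
clock: 10.5
eef_pos: [526.2, 290.4, 20.8]
eef_rot: [3.14, -0.001, 1.745]
wrist_force: [0.7, -0.6, -0.0]
finger_gap: 56.4
finger_force: 0.0
```

jog_arm --commands '[{"dx":0,"dy":0,"dz":0.07,"ax":0,"ay":0,"az":0,"gripper":0.4},{"dx":0,"dy":0,"dz":0,"ax":0,"ay":0,"az":0,"gripper":1},{"dx":0,"dy":0,"dz":0,"ax":0,"ay":0,"az":0,"gripper":1},{"dx":0,"dy":0,"dz":0,"ax":0,"ay":0,"az":0,"gripper":1},{"dx":0,"dy":0,"dz":0,"ax":0,"ay":0,"az":0,"gripper":1},{"dx":0,"dy":0,"dz":0,"ax":0,"ay":0,"az":0,"gripper":1}]' --squeeze 55

```text
clock: 11.25
eef_pos: [525.5, 290.2, 16.7]
eef_rot: [-3.142, 0.0, 1.746]
wrist_force: [-0.5, -0.0, 0.6]
finger_gap: 11.5
finger_force: 55.0
```

jog_arm --commands '[{"dx":0,"dy":0,"dz":-0.3,"ax":0,"ay":0,"az":0,"gripper":1},{"dx":0,"dy":0,"dz":-0.6,"ax":0,"ay":0,"az":0,"gripper":1},{"dx":0,"dy":0,"dz":-0.9,"ax":0,"ay":0,"az":0,"gripper":1},{"dx":0,"dy":0,"dz":-0.9,"ax":0,"ay":0,"az":0,"gripper":1},{"dx":0,"dy":0,"dz":-0.8,"ax":0,"ay":0,"az":0,"gripper":1},{"dx":0,"dy":0,"dz":0,"ax":0,"ay":0,"az":0.36,"gripper":1},{"dx":0,"dy":0,"dz":0,"ax":0,"ay":0,"az":0.36,"gripper":1},{"dx":0,"dy":0,"dz":0,"ax":0,"ay":0,"az":0,"gripper":1}]'

```text
clock: 12.25
eef_pos: [525.5, 290.1, 157.2]
eef_rot: [3.141, -0.0, 1.621]
wrist_force: [0.5, -1.0, -2.7]
finger_gap: 11.5
finger_force: 55.0
```

jog_arm --commands '[{"dx":-0.5,"dy":0.075,"dz":0,"ax":0,"ay":0,"az":0,"gripper":1},{"dx":-0.9,"dy":0.075,"dz":0,"ax":0,"ay":0,"az":0,"gripper":1},{"dx":-0.9,"dy":0.075,"dz":0,"ax":0,"ay":0,"az":0,"gripper":1},{"dx":-0.9,"dy":0.075,"dz":0,"ax":0,"ay":0,"az":0,"gripper":1},{"dx":-0.9,"dy":0.075,"dz":0,"ax":0,"ay":0,"az":0,"gripper":1},{"dx":-0.9,"dy":0.075,"dz":0,"ax":0,"ay":0,"az":0,"gripper":1},{"dx":-0.9,"dy":0.075,"dz":0,"ax":0,"ay":0,"az":0,"gripper":1},{"dx":-0.9,"dy":0.075,"dz":0,"ax":0,"ay":0,"az":0,"gripper":1},{"dx":-0.67,"dy":0.075,"dz":0,"ax":0,"ay":0,"az":0,"gripper":1},{"dx":0,"dy":0,"dz":0,"ax":0,"ay":0,"az":0,"gripper":1}]'

```text
clock: 13.5
eef_pos: [567.1, -9.3, 156.7]
eef_rot: [-3.141, 0.0, 1.618]
wrist_force: [-0.1, -0.4, -2.8]
finger_gap: 11.3
finger_force: 55.0
```

jog_arm --commands '[{"dx":0,"dy":0,"dz":0,"ax":-0.48,"ay":0,"az":0,"gripper":1},{"dx":0,"dy":0,"dz":0,"ax":-0.48,"ay":0,"az":0,"gripper":1},{"dx":0,"dy":0,"dz":0,"ax":-0.47,"ay":0,"az":0,"gripper":1},{"dx":0,"dy":0,"dz":0,"ax":0,"ay":0,"az":0,"gripper":1},{"dx":0,"dy":0,"dz":0,"ax":0,"ay":0,"az":0,"gripper":1}]'

```text
clock: 14.12
eef_pos: [567.4, -6.8, 157.0]
eef_rot: [2.893, 0.0, 1.621]
wrist_force: [0.7, 0.6, -2.5]
finger_gap: 11.9
finger_force: 55.0
```

Run:
```python
from h import *
from cell import manip
s=manip.read_state();print(s["eef_pos"],s["eef_rot"],s["finger_gap"],s["wrist_force"],s["moment"])
c=grab("scene",3);d=grab("top",3)
a=cv2.resize(c["image"][125:265,165:325,::-1],(457,400));b=cv2.resize(d["image"][140:240,210:310,::-1],(320,320));b=cv2.copyMakeBorder(b,0,80,0,0,0)
cv2.imwrite("pics/s3.png",np.hstack([a,b]))
```

```text
[567.37937871  -6.80276889 156.96036309] [2.89320771e+00 9.10034190e-05 1.62073491e+00] 11.865613436657142 [ 0.71896453  0.6494881  -2.49905449] [-0.11192597  0.2231682  -0.00555802]
```

View pics/s3.png

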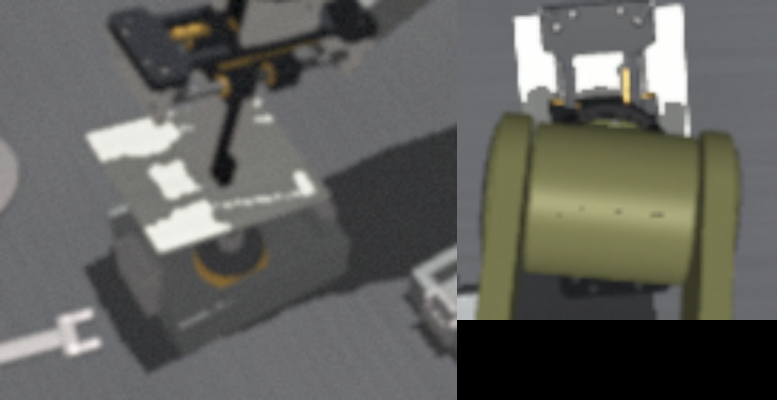

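```bash
cat >> h.py <<'E'
C=np.array([555.3,-7.7,0]);Y=.05
RC=np.array([[np.cos(Y),-np.sin(Y),0],[np.sin(Y),np.cos(Y),0],[0,0,1]])
def lidpose(s,off=(0,0,16.7)):
    """lid R (lid->case) and origin in case frame from the tool state"""
    from scipy.spatial.transform import Rotation as Ro
    R=Ro.from_euler("xyz",s["eef_rot"]).as_matrix()
    L=np.column_stack([R[:,1],-R[:,0]*-1,-R[:,2]]) # lid x=tool y, lid y=tool x, lid z=-tool z
    o=np.array(s["eef_pos"])-L@np.array(off)
    return L,o
def near(s):
    L,o=lidpose(s); P=RC.T@(o+L@[-74,0,0]-C); F=RC.T@(o+L@[74,0,0]-C); return P,F,np.arctan2(L[2,0],L[0,0])
E
python3 - <<'E'
from h import *
from cell import manip
s=manip.read_state();L,o=lidpose(s);c=load("scene",3);print(np.linalg.det(L),near(s))
for p in((74,59,6),(74,-59,6),(-74,59,6),(-74,-59,6)): print(p,(proj(c,o+L@p)-[165,125])*2.857)
E
```

```text
1.0 (array([-55.37450085,   0.27518851, 122.31095872]), array([ 88.07622722,   0.24453235, 158.72369928]), np.float64(0.24888013610329687))
(74, 59, 6) [158.20832334 251.14436191]
(74, -59, 6) [ 84.24468872 134.68907617]
(-74, 59, 6) [329.75522274 194.57635599]
(-74, -59, 6) [251.21205993  90.36160413]
```

jog_arm --commands '[{"dx":0,"dy":-0.107,"dz":0.42,"ax":0,"ay":0,"az":0,"gripper":1},{"dx":0,"dy":-0.107,"dz":0.42,"ax":0,"ay":0,"az":0,"gripper":1},{"dx":0,"dy":-0.107,"dz":0.42,"ax":0,"ay":0,"az":0,"gripper":1},{"dx":0,"dy":-0.107,"dz":0.42,"ax":0,"ay":0,"az":0,"gripper":1},{"dx":0,"dy":0,"dz":0,"ax":0,"ay":0,"az":0,"gripper":1},{"dx":0,"dy":0,"dz":0,"ax":0,"ay":0,"az":0,"gripper":1}]'

```text
clock: 14.98
eef_pos: [567.7, -6.9, 87.9]
eef_rot: [2.892, 0.0, 1.62]
wrist_force: [0.1, 0.5, -2.1]
finger_gap: 11.7
finger_force: 55.0
```

```bash
python3 -c "
from h import *
from cell import manip
s=manip.read_state();print(near(s),s['wrist_force'])"
```

```text
(array([-55.12489622,   0.16963273,  53.45506557]), array([88.27378487,  0.10282005, 90.07218994]), np.float64(0.25030370487228404)) [ 0.09746064  0.52367292 -2.09977312]
```

jog_arm --commands '[{"dx":0,"dy":-0.11,"dz":-0.021,"ax":0,"ay":0,"az":0,"gripper":1},{"dx":0,"dy":-0.11,"dz":-0.021,"ax":0,"ay":0,"az":0,"gripper":1},{"dx":0,"dy":-0.11,"dz":-0.021,"ax":0,"ay":0,"az":0,"gripper":1},{"dx":0,"dy":0,"dz":0,"ax":0,"ay":0,"az":0,"gripper":1},{"dx":0,"dy":0,"dz":0,"ax":0,"ay":0,"az":0,"gripper":1}]'

```text
clock: 15.6
eef_pos: [554.0, -7.6, 86.6]
eef_rot: [2.892, 0.0, 1.62]
wrist_force: [0.2, 0.2, -2.1]
finger_gap: 11.7
finger_force: 55.0
```

```bash
python3 -c "
from h import *
from cell import manip
s=manip.read_state();print(near(s),s['wrist_force'],s['moment'])"
```

```text
(array([-68.88253787,   0.19615893,  52.1371191 ]), array([74.52211416,  0.11320064, 88.73081929]), np.float64(0.25013884531103175)) [ 0.23615681  0.15090892 -2.09647714] [-0.07909851  0.32397363 -0.00179475]
```

jog_arm --commands '[{"dx":0,"dy":-0.05,"dz":-0.008,"ax":0,"ay":0,"az":0,"gripper":1},{"dx":0,"dy":-0.05,"dz":-0.008,"ax":0,"ay":0,"az":0,"gripper":1},{"dx":0,"dy":0,"dz":0,"ax":0,"ay":0,"az":0,"gripper":1},{"dx":0,"dy":0,"dz":0,"ax":0,"ay":0,"az":0,"gripper":1}]'

```text
clock: 16.1
eef_pos: [550.0, -7.8, 86.2]
eef_rot: [2.892, 0.0, 1.62]
wrist_force: [1.8, 0.4, -2.2]
finger_gap: 11.4
finger_force: 55.0
```

```bash
python3 -c "
from h import *
from cell import manip
s=manip.read_state();print(near(s),s['wrist_force'],s['moment'])"
```

```text
(array([-72.8664825 ,   0.20134512,  51.7303105 ]), array([70.53437596,  0.1201458 , 88.33887781]), np.float64(0.25024277584492377)) [ 1.84575013  0.42636842 -2.16138969] [-0.04189255 -0.18938764  0.02372952]
```

jog_arm --commands '[{"dx":0,"dy":0.007,"dz":0.076,"ax":0.21,"ay":0,"az":0,"gripper":1},{"dx":0,"dy":0.007,"dz":0.076,"ax":0.21,"ay":0,"az":0,"gripper":1},{"dx":0,"dy":0.007,"dz":0.076,"ax":0.21,"ay":0,"az":0,"gripper":1},{"dx":0,"dy":0,"dz":0,"ax":0,"ay":0,"az":0,"gripper":1},{"dx":0,"dy":0,"dz":0,"ax":0,"ay":0,"az":0,"gripper":1}]'

```text
clock: 16.73
eef_pos: [552.7, -7.7, 77.5]
eef_rot: [3.001, 0.0, 1.62]
wrist_force: [3.0, 0.0, -3.2]
finger_gap: 11.8
finger_force: 55.0
```

```bash
python3 -c "
from h import *
from cell import manip
s=manip.read_state();print(near(s),s['wrist_force'],s['moment'])"
```

```text
(array([-73.50346442,   0.18293849,  50.55331692]), array([73.03071129,  0.09860543, 71.33138796]), np.float64(0.1410276447972483)) [ 2.97954043  0.01903398 -3.23721766] [-0.03838826 -0.49398666  0.02402848]
```

jog_arm --commands '[{"dx":0,"dy":0.008,"dz":0.039,"ax":0.116,"ay":0,"az":0,"gripper":1},{"dx":0,"dy":0.008,"dz":0.039,"ax":0.116,"ay":0,"az":0,"gripper":1},{"dx":0,"dy":0.008,"dz":0.039,"ax":0.116,"ay":0,"az":0,"gripper":1},{"dx":0,"dy":0.008,"dz":0.039,"ax":0.116,"ay":0,"az":0,"gripper":1},{"dx":0,"dy":0,"dz":0,"ax":0,"ay":0,"az":0,"gripper":1},{"dx":0,"dy":0,"dz":0,"ax":0,"ay":0,"az":0,"gripper":1}]'

```text
clock: 17.48
eef_pos: [554.3, -7.6, 70.8]
eef_rot: [3.084, -0.0, 1.62]
wrist_force: [0.7, -0.1, -4.4]
finger_gap: 11.6
finger_force: 55.0
```

```bash
python3 -c "
from h import *
from cell import manip
s=manip.read_state();print(near(s),s['wrist_force'],s['moment'])"
```

```text
(array([-73.89308063,   0.22135074,  49.82098652]), array([73.85879706,  0.14032956, 58.38697012]), np.float64(0.05798135351651951)) [ 0.71950874 -0.14271667 -4.43267903] [-0.08111427  0.16806512  0.03679092]
```

jog_arm --commands '[{"dx":0,"dy":0.004,"dz":0.027,"ax":0.09,"ay":0,"az":0,"gripper":1},{"dx":0,"dy":0.004,"dz":0.027,"ax":0.09,"ay":0,"az":0,"gripper":1},{"dx":0,"dy":0.004,"dz":0.027,"ax":0.09,"ay":0,"az":0,"gripper":1},{"dx":0,"dy":0.004,"dz":0.027,"ax":0.09,"ay":0,"az":0,"gripper":1},{"dx":0,"dy":0,"dz":0,"ax":0,"ay":0,"az":0,"gripper":1},{"dx":0,"dy":0,"dz":0,"ax":0,"ay":0,"az":0,"gripper":1}]'

```text
clock: 18.23
eef_pos: [555.4, -7.5, 67.0]
eef_rot: [-3.138, -0.0, 1.62]
wrist_force: [1.4, 0.2, -1.7]
finger_gap: 11.7
finger_force: 55.0
```

```bash
python3 -c "
from h import *
from cell import manip
s=manip.read_state();print(near(s),s['wrist_force'],s['moment'])"
```

```text
(array([-73.95171883,   0.23150042,  50.57397529]), array([74.04710979,  0.152927  , 49.99040545]), np.float64(-0.003947879272408495)) [ 1.35633462  0.18306589 -1.74045382] [-0.02577333  0.01177515  0.00306982]
```

jog_arm --commands '[{"dx":0,"dy":0,"dz":0,"ax":0,"ay":0,"az":0,"gripper":0.65},{"dx":0,"dy":0,"dz":0,"ax":0,"ay":0,"az":0,"gripper":0.65},{"dx":0,"dy":0,"dz":0,"ax":0,"ay":0,"az":0,"gripper":0.65},{"dx":0,"dy":0,"dz":-0.3,"ax":0,"ay":0,"az":0,"gripper":0.65},{"dx":0,"dy":0,"dz":-0.8,"ax":0,"ay":0,"az":0,"gripper":0.65},{"dx":0,"dy":0,"dz":-1,"ax":0,"ay":0,"az":0,"gripper":0.65},{"dx":0,"dy":0,"dz":-1,"ax":0,"ay":0,"az":0,"gripper":0.65},{"dx":0.8,"dy":0,"dz":0,"ax":0,"ay":0,"az":0,"gripper":0.65},{"dx":1,"dy":0,"dz":0,"ax":0,"ay":0,"az":0,"gripper":0.65},{"dx":1,"dy":0,"dz":0,"ax":0,"ay":0,"az":0,"gripper":0.65}]'

```text
clock: 19.48
eef_pos: [550.2, 105.5, 192.1]
eef_rot: [-3.139, -0.0, 1.62]
wrist_force: [0.6, 0.1, -0.0]
finger_gap: 33.0
finger_force: 0.0
```

jog_arm --commands '[{"dx":1,"dy":0,"dz":0,"ax":0,"ay":0,"az":0,"gripper":0.65},{"dx":1,"dy":0,"dz":0,"ax":0,"ay":0,"az":0,"gripper":0.65},{"dx":1,"dy":0,"dz":0,"ax":0,"ay":0,"az":0,"gripper":0.65},{"dx":0,"dy":0,"dz":0,"ax":0,"ay":0,"az":0,"gripper":0.65}]'

```text
clock: 19.98
eef_pos: [543.9, 226.2, 191.7]
eef_rot: [-3.138, -0.0, 1.623]
wrist_force: [0.3, -0.4, -0.1]
finger_gap: 32.8
finger_force: 0.0
```

Run:
```python
from h import *
c=grab("scene",4);d=grab("top",4)
a=cv2.resize(c["image"][155:255,185:305,::-1],(480,400));b=cv2.resize(d["image"][140:225,220:295,::-1],(300,400))
cv2.imwrite("pics/s4.png",np.hstack([a,b]))
m=np.zeros(d["image"].shape[:2],np.uint8);m[150:218,225:290]=d["image"][150:218,225:290].min(2)>225
r=cv2.minAreaRect(np.argwhere(m)[:,::-1].astype(np.float32));print(r)
P=np.array([RC.T@(ray(d,p,56)-C) for p in cv2.boxPoints(r)]);print(P.round(1).tolist())
print([(proj(c,C+RC@[x,y,56])-[185,155])*4 for x in(-74,74) for y in(-59,59)])
```

```text
((256.47125244140625, 182.568603515625), (66.51900482177734, 47.29500961303711), 86.18592071533203)
[[89.9, 59.7, 56.0], [89.2, -60.7, 56.0], [-79.6, -59.1, 56.0], [-78.9, 60.0, 56.0]]
[array([296.235162  ,  70.40880336]), array([400.13776232, 210.04991215]), array([ 80.11918775, 171.90727366]), array([175.56380819, 324.37765132])]
```

View pics/s4.png

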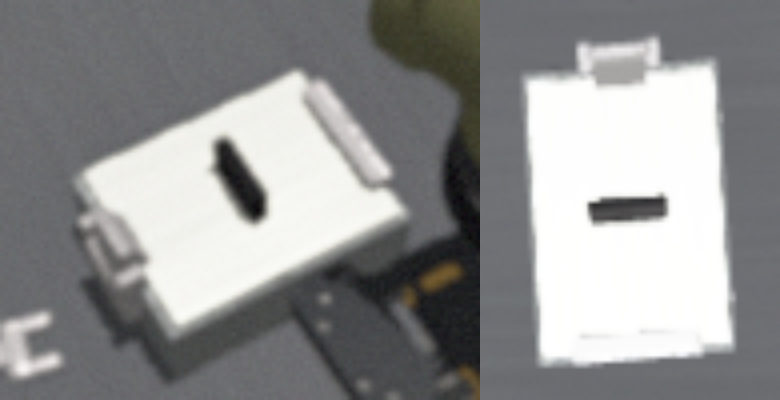

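Run:
```python
from h import *
for n,b in(("top",(244,146,258,154)),("scene",(203,203,222,228))):
    a,d=[cv2.cvtColor(load(n,k)["image"],cv2.COLOR_RGB2GRAY).astype(np.float32) for k in(2,4)]
    x0,y0,x1,y1=b;print(n,np.abs(a-d)[y0:y1,x0:x1].mean())
    if n=="top": print(a[146:162,251],d[146:162,251])
```

```text
top 1.3839285
[112. 112. 112. 152. 218. 228. 203. 174. 165. 166. 167. 167. 176. 178.
 172. 188.] [110. 111. 111. 151. 216. 227. 202. 173. 164. 165. 164. 165. 224. 252.
 253. 253.]
scene 31.53263
```

The catch is in the same place as before closing (home), with the lid under it. Handing in.

```bash
python3 -c "
from cell import job
print(job.sign_off())"
```

```text
the job is handed in; nothing more can be done
None
```

I handed the job in at about 20 s on the clock: the wheel stands upright in the case, and the lid lies flat under the lip and the spring catch. The final pictures show the catch home; the sign-off returned no verdict.

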